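Let the gauge-case lid down without a knock

TASK

The lid of the wooden pin-gauge case stands open, leaning back on its stop hinges. Tip it forward from behind with a fingertip until it falls by itself, catch its front ledge on a finger before it lands, and lower it on that finger until it is fully shut, so that it never knocks on the case. Only touch the lid, never pinch or force it, and leave the other tools on the bench as they stand.

Things in the scene. Friction and masses are not known exactly. Their poses are not given: they have to be found in the camera images.
- case: pin-gauge case of brown wood, fixed to the bench: an open box 130 mm deep (its x), 220 mm wide (its y), rim 58 mm above the bench, steel gauge pins inside, below the rim. Origin: centre of its underside. Its +x points to the hinge side (the back), towards the robot's right (-y) give or take 0.35 rad; its front faces the robot's left; z up.
- case_hinge (a point): middle of the lid's hinge line, 68 mm behind the case's centre (its +x), 58 mm above the bench; the line runs along the case's y; it does not move. With the lid shut: the lid is a frame 14 mm high on the case walls, under a board 8 mm thick (14 to 22 mm above the hinge line), 224 mm wide, reaching from 3 to 155 mm in front of the hinge line.
- lid (a joint): hinge angle of the lid (about 0.3 kg), rad: 0 shut, growing as it opens; it starts at its back stop, about 1.75. It balances at about 1.37: above that it sinks back on its stop, below it falls shut. The hinges are oil-damped: let go 0.1 rad past the balance it takes 1.6 to 2.4 s to come down to 0.5 rad; uncaught it lands at 0.9 to 1.4 rad/s, a hard knock.
- lid_ledge (a point): on the lid: middle of the lower front edge of its board, which stands out 22 mm ahead of the frame and of the case front as a finger ledge along the whole width; a catching finger bears on this edge. Shut: 155 mm in front of the hinge line and 14 mm above it (72 mm above the bench). It swings with the lid; lid on its stop: about 208 mm above the bench.
- vblock: bystander: loose steel V-block, 60 x 44 x 40 mm high, off the case's near end. Origin at the centre of its underside.
- collet: bystander: loose dark steel lathe collet standing on its thin end, 40 mm across the top, 62 mm high, off the case's far end. Origin at the centre of its underside.
- square: bystander: loose engineer's square standing on its stock (70 x 20 x 20 mm), with a thin upright blade to 120 mm height, off the case's far end towards its back. Origin at the centre of its underside.
- lid_back (a point): on the lid: point on the flat outer face of the board, mid width, 20 mm from its front (free) edge, where a fingertip from behind can tip the open lid. Shut: 135 mm in front of the hinge line and 22 mm above it, on top of the lid; with the lid open it is on the side away from the gauge pins.

How it is judged (in metres and radians):
On the way, in this order (a step that is already met when the one before it is completed fails the run):
1. the lid is tipped past its balance and falls free of the robot (value of joint lid between 0.3 and 1.33 rad and velocity of joint lid below -0.03 rad/s and contact force between lid and the arm below 0.05 N and contact force between lid and the fingers below 0.05 N), for 0.1 s.
2. the lid is caught on a finger before it lands (more than 0.1 rad open) (contact force between lid and the fingers above 0.3 N and value of joint lid between 0.1 and 1.2 rad and velocity of joint lid above -0.5 rad/s), for 0.15 s.
At the end, for the whole second after the job is handed in: the lid lies shut (hinge angle under 0.02 rad) and still, and the V-block, collet and square stand within 10 mm of where they were (value of joint lid below 0.02 rad and velocity of joint lid between -0.05 and 0.05 rad/s and distance of each of vblock, collet, square from where it was at the start of the episode below 0.01 m); the robot touches nothing.
It fails at once if the lid knocks on the case: it closes its last 0.05 rad faster than 0.7 rad/s (value of joint lid below 0.05 rad and velocity of joint lid below -0.7 rad/s).
It fails at once if the lid is pinched or forced: more than 15 N between the fingers and the lid (contact force between lid and the fingers above 15 N).
It fails at once if the arm or the gripper's body pushes the lid with more than 15 N (contact force between lid and the arm above 15 N).
It fails at once if a bystander is pushed, lifted or knocked over (distance of any of vblock, collet, square from where it was at the start of the episode above 0.015 m or angle between any of vblock, collet, square's own z axis and vertical above 0.3 rad).
It also fails if it takes over 54 s, if anything falls off the work surface, if the arm or the gripper's body presses on something with over 40 N, if the wrist force passes 120 N, or if a joint passes its speed limit or range.

ROBOT

A 6-joint arm with a two-finger parallel gripper is mounted at the origin on the work surface. World frame = base frame: x ahead of the robot, y to its left, z up, the work surface at z = 0. Lengths are in mm, angles in degrees, forces in N, time in s.
With the tool pointing down it reaches from about 300 to 750 mm from the base axis. Payload 8.5 kg.
Tool frame: the origin (TCP) lies on the centre line of the jaws, within the pads' length; the fingertips stand 14 mm ahead of it and the grasp point (between the pads) lies 5 mm behind it (manip.nose_length is the z of the fingertips in the tool frame, in mm); z points along the fingers, x is the direction in which the jaws open and shut, and the axes are right-handed (so a half turn about z gives the same grasp; the last joint's range is limited). The gripper opens to 88 mm and grips with 3 to 60 N. Pads are 18 mm wide; open, the fingers measure 123 mm over their backs; the gripper's body (75 mm by 187 mm) begins 45 mm behind the grasp point.
Start: joints at [-86.247, 21.807, 74.336, -0, 83.858, -12.336], TCP at [152.413, -528.442, 252.748] pointing down, gripper open.
Joint ranges: [-178.18, 178.18], [-50.72, 133.34], [12.68, 142.11], [-81.47, 261.47], [9.98, 163.14], [-165.26, 165.26]. Speed limits (degrees/s): [136.94, 136.94, 180, 180, 180, 180].

INTERFACE

Orientations are given as a 3x3 rotation matrix whose columns are the frame's x, y, z axes.
In Python, from cell import manip, vision gives the robot as it stands.
- The arm moves only by the tool jog_arm, never from a script. Its argument "rows" is text: rows parted by semicolons, each of 7 numbers parted by spaces: the shift along the tool's x, y, z in m, then the turn, a rotation vector about the tool's x, y, z in degrees, then the finger opening in m, from 0 to 0.0881. In form: dx dy dz rx ry rz hand; .... A call has 1 to 12 rows; each row shifts and turns the pose as measured when the row begins, along the tool's axes as they then stand; what a row does not reach is not made up. A row lasts 1/8 s, in which the tool goes at most 62.5 mm and 10.7 degrees, less where a joint would pass 70% of its speed; a pose out of reach is approached as far as the arm can. A call is refused whole if a number of a shift passes 0.0625 or a number of a turn 10.7, either way. A call with a gripper value outside its range is refused whole. The fingers move at their own pace and stop on an object; the grip force is fixed at half the most. Time passes only in rows, so rows that do not move let the fingers close. It gives the time, the measured TCP pose, the force and the opening at its end, in the units of the state.
- manip.state(): the state, without advancing time (a new reading comes with each control period).
- vision.read_camera(name): name is "scene" or "side" or "wrist"; returns a dict with "frame" (384x512x3 uint8, red, green, blue), "depth" (384x512 float32, mm along the optical axis (not along the pixel's ray), 0 where there is no reading), "camera_matrix" (3x3 intrinsics, pixels), "view" (4x4, takes a point from world to camera coordinates). Camera axes: x right, y up, looking along -z (the intrinsics and any distortion apply to the point x, -y, -z); pixel columns grow to the right and rows downward; lengths in mm; the calibration is good to about 2 mm. A picture is of the moment at which its call begins.
- manip.sign_off(): hands the job in, once; it reports no verdict.
The state is a dict: "time_s": time; "joint_pos": joint angles; "qvel": joint speeds; "joint_efforts": joint torques, N m; "tool_pos": TCP position; "ee_rot": TCP orientation; "contact_force": force on the tool from outside, world axes, zero at the start; "wrist_torque": the same for the moment, N m; "grip_width": finger opening in mm.
Only numpy, scipy, OpenCV 4.12 (cv2) and the standard library are available. Lean on these libraries where they do the work, as an engineer would, in place of code of your own. Each camera call takes 0.05 s, during which the arm holds its last target.

## Working session

There is one attempt and no reset: what is moved stays moved. The work goes in short steps, Python scripts to look and compute and a tool call to move; the robot and the scene stay as the last step left them, time stands still between calls to the robot, and variables do not carry over. Pictures are saved under pics/ and viewed, and the job is handed in when it is done.

Besides the shell and the picture viewer there is one more tool, called after "Call:" by a JSON object that holds its "method" and its "body", one argument or row to a line. jog_arm: Moves the arm, as the interface text tells. Its arguments: {"type":"object","properties":{"rows":{"type":"string"}},"required":["rows"]}

```bash
mkdir -p pics; ls; python3 - <<'E'
from cell import manip, vision
import cv2,numpy as np,pickle
print(manip.state())
d={}
for n in ("scene","side","wrist"):
    c=vision.read_camera(n); d[n]=c
    cv2.imwrite(f"pics/{n}0.png",c["frame"][:,:,::-1])
    print(n,c["camera_matrix"],c["view"])
pickle.dump(d,open("d0.pkl","wb"))
E
```

```text
pics
{'time_s': 0.0, 'joint_pos': array([-8.62465758e+01,  2.18411473e+01,  7.43832719e+01, -8.99106200e-04,
        8.38562370e+01, -1.23341901e+01]), 'qvel': array([ 0.0710811 , -0.08031315,  0.00395141,  0.02318473,  0.0120457 ,
       -0.11656986]), 'joint_efforts': array([ 7.07052059e-04, -4.37929630e+01, -2.24557722e+01,  7.13368831e-02,
        3.52319784e-02, -1.05149004e-04]), 'tool_pos': array([ 152.40118623, -528.20822744,  252.14499358]), 'ee_rot': array([[ 2.77108504e-01, -9.60838626e-01, -1.07721764e-04],
       [-9.60837643e-01, -2.77108377e-01,  1.40367533e-03],
       [-1.37855607e-03, -2.85467243e-04, -9.99999009e-01]]), 'contact_force': array([-0.08426416,  0.26172489,  0.33856066]), 'wrist_torque': array([ 0.03862712, -0.00119231,  0.0195306 ]), 'grip_width': 88.08392233936054}
scene [[367.57241325   0.         256.48466387]
 [  0.         367.57241325 195.74214421]
 [  0.           0.           1.        ]] [[-2.82781098e-01  9.58987068e-01  1.94590554e-02  1.52198850e+02]
 [-6.91063185e-01 -2.17762056e-01  6.89210680e-01  3.62717107e+02]
 [ 6.65181573e-01  1.814
[... 213 characters left out ...]
    0.           1.        ]] [[ 9.85815610e-01 -1.67532104e-01 -1.00288640e-02 -5.56563914e+02]
 [ 1.09947845e-01  5.99512829e-01  7.92777295e-01 -1.49486390e+02]
 [-1.26803216e-01 -7.82634884e-01  6.09428899e-01 -8.71048416e+02]
 [ 0.00000000e+00  0.00000000e+00  0.00000000e+00  1.00000000e+00]]
wrist [[330.35011829   0.         254.837055  ]
 [  0.         330.35011829 188.39704212]
 [  0.           0.           1.        ]] [[ 2.78035965e-01 -9.60567544e-01 -2.44852920e-03 -5.49656429e+02]
 [ 9.10017032e-01  2.64218465e-01 -3.19464559e-01  4.35965933e+01]
 [ 3.07514233e-01  8.65944335e-02  9.47595061e-01 -3.91780564e+02]
 [ 0.00000000e+00  0.00000000e+00  0.00000000e+00  1.00000000e+00]]
```

View pics/scene0.png

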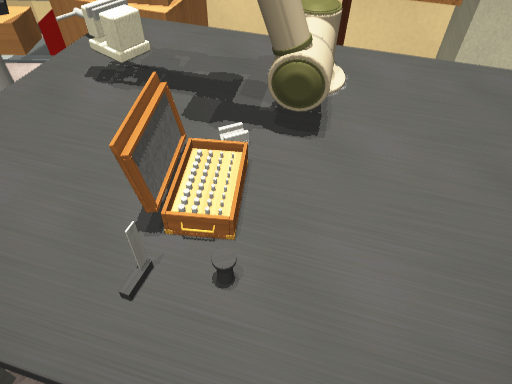

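View pics/side0.png

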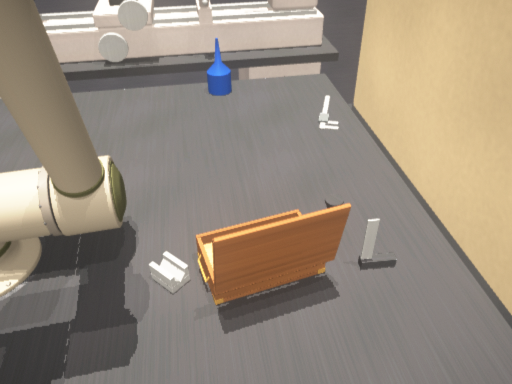

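View pics/wrist0.png

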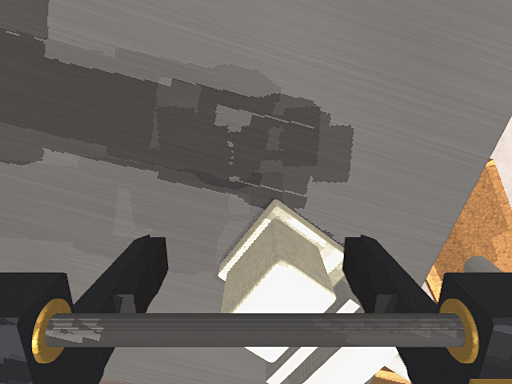

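```bash
cat > h.py <<'E'
import numpy as np,cv2,pickle
def cloud(c):
    d=c["depth"].astype(float);K=c["camera_matrix"]
    v,u=np.mgrid[:d.shape[0],:d.shape[1]]
    p=np.stack([(u-K[0,2])/K[0,0]*d,-(v-K[1,2])/K[1,1]*d,-d],-1)
    V=np.linalg.inv(c["view"]); w=p@V[:3,:3].T+V[:3,3]
    w[d<=0]=np.nan
    return w
def proj(c,P):
    P=np.atleast_2d(P);q=P@c["view"][:3,:3].T+c["view"][:3,3];K=c["camera_matrix"]
    return np.c_[K[0,0]*q[:,0]/-q[:,2]+K[0,2],K[1,1]*-q[:,1]/-q[:,2]+K[1,2]]
E
python3 - <<'E'
from h import *
d=pickle.load(open("d0.pkl","rb"))
S=cloud(d["scene"]);D=cloud(d["side"])
print("tcp in",[proj(d[n],[152,-528,252]).round() for n in d])
np.set_printoptions(precision=1,suppress=True)
for u,v in [(182,137),(248,142),(166,228),(237,236),(225,262),(235,130),(140,270),(155,78),(122,152),(148,208)]: print("scene",u,v,S[v,u])
for u,v in [(218,242),(343,210),(210,293),(325,268),(280,250),(240,270),(310,240),(377,260),(170,275)]: print("side",u,v,D[v,u])
# lid outer face plane fit from side
poly=np.array([(224,246),(336,216),(318,262),(218,288)])
m=np.zeros(D.shape[:2],np.uint8);cv2.fillPoly(m,[poly],1)
p=D[m>0];p=p[~np.isnan(p[:,0])];c=p.mean(0);n=np.linalg.svd(p-c)[2][2]
r=(p-c)@n;k=abs(r)<4;p=p[k];c=p.mean(0);n=np.linalg.svd(p-c)[2][2]
print("lid back plane",c,n,((p-c)@n).std(),len(p))
# heights map: rim points z 53..62
for nm,W in (("scene",S),("side",D)):
    w=W.reshape(-1,3)
    m=(w[:,0]>300)&(w[:,0]<900)&(w[:,1]<-100)&(w[:,1]>-700)
    w=w[m]
    for lo,hi in ((6,20),(20,45),(54,62),(62,75),(100,140),(190,230)):
        q=w[(w[:,2]>lo)&(w[:,2]<hi)]
        if len(q):print(nm,lo,hi,len(q),q.min(0),q.max(0))
E
```

```text
tcp in [array([[100., -22.]]), array([[-173.,  525.]]), array([[253., 271.]])]
scene 182 137 [ 471.3 -186.3   68.6]
scene 248 142 [371.6 -70.3   8.7]
scene 166 228 [ 669.4 -135.9   15.5]
scene 237 236 [637.4  -8.8   0.7]
scene 225 262 [735.4   5.4  62.2]
scene 235 130 [ 359.4 -106.4   26.7]
scene 140 270 [ 765.7 -135.7   19. ]
scene 155 78 [ 476.1 -220.6  201.4]
scene 122 152 [ 669.6 -180.1  185.6]
scene 148 208 [ 673.8 -159.1   68. ]
side 218 242 [ 468.4 -230.3  202. ]
side 343 210 [ 668.6 -192.   200. ]
side 210 293 [ 447.3 -152.1   -1.6]
side 325 268 [ 671.9 -138.     7.4]
side 280 250 [ 567.3 -199.4  137. ]
side 240 270 [ 500.2 -206.4  110.3]
side 310 240 [ 619.3 -190.7  142. ]
side 377 260 [ 773.3 -144.9   17.9]
side 170 275 [ 379.5 -133.6   40.9]
lid back plane [ 558.8 -200.3  133. ] [ 0.2 -1.  -0.2] 0.6064173157233798 4455
scene 6 20 531 [ 382.5 -150.4    6. ] [ 812.3 -100.7   20. ]
scene 20 45 2268 [ 343.1 -172.3   20. ] [ 811. -100.   45.]
scene 54 62 672 [ 439.8 -180.    54. ] [ 763.4 -100.4   61.9]
scene 62 75 741 [ 455.4 -193.6   62. ] [ 764.  -135.    74.9]
scene 100 140 1501 [ 457.3 -205.3  100. ] [ 763.9 -134.6  139.9]
scene 190 230 1008 [ 460.  -232.7  190. ] [ 682.2 -179.8  209. ]
side 6 20 1218 [ 342.1 -181.3    6. ] [ 811.6 -100.    20. ]
side 20 45 928 [ 341.9 -181.3   20. ] [ 809.  -100.1   44.8]
side 54 62 321 [ 440.6 -206.3   54.1] [ 763.6 -101.6   62. ]
side 62 75 539 [ 456.3 -208.4   62. ] [ 763.8 -135.3   75. ]
side 100 140 1799 [ 457. -220.  100.] [ 764.9 -134.9  140. ]
side 190 230 1370 [ 460.9 -232.4  190. ] [ 681.  -183.2  208.1]
```

```bash
python3 - <<'E'
from h import *
np.set_printoptions(precision=3,suppress=True)
d=pickle.load(open("d0.pkl","rb"))
S=cloud(d["scene"]);D=cloud(d["side"])
poly=np.array([(224,246),(336,216),(318,262),(218,288)])
m=np.zeros(D.shape[:2],np.uint8);cv2.fillPoly(m,[poly],1)
p=D[m>0];p=p[~np.isnan(p[:,0])];c=p.mean(0);n=np.linalg.svd(p-c)[2][2]
r=(p-c)@n;k=abs(r)<4;p=p[k];c=p.mean(0);n=np.linalg.svd(p-c)[2][2]
if n[1]>0:n=-n
back=np.array([n[0],n[1],0]);back/=np.linalg.norm(back)
print("c",c,"n",n,"theta",np.pi/2+np.arcsin(-n[2]),"yaw dir back",back, np.degrees(np.arctan2(back[1],back[0])))
th=np.pi/2+np.arcsin(-n[2])
side=np.array([-back[1],back[0],0]) # case y
print("case y",side)
# lid face extents along side (from all pts near plane with z>100)
w=np.vstack([D.reshape(-1,3)]);w=w[~np.isnan(w[:,0])]
k=(abs((w-c)@n)<4)&(w[:,2]>80)&(w[:,2]<215)&(abs((w-c)@side)<150)
q=(w[k])@side; print("face extents side",np.percentile(q,[0,.5,99.5,100]), "z",np.percentile(w[k][:,2],[0,99.5,100]))
# plane passes 22 mm from hinge along n: hinge H: (c-H).n=22 -> Hb
# in back/up coords: n=(cosb, nz)
cb=c@back; 
# hinge z=58: (cb-hb)*nb+(c2-58)*nz=22
nb=n@back
hb=cb-(22-(c[2]-58)*n[2])/nb
print("hinge back coord",hb)
# case rim front/back & ends from scene
for W,nm in((S,"scene"),(D,"side")):
    w=W.reshape(-1,3);w=w[~np.isnan(w[:,0])]
    b=w@back;s=w@side
    sc=c@side
    k=(abs(w[:,2]-58)<2.5)&(abs(s-sc)<140)&(b<hb+5)&(b>hb-160)
    print(nm,"rim back range",np.percentile(b[k],[0,1,50,99,100])-hb,"side",np.percentile(s[k],[0,1,99,100]),k.sum())
E
```

```text
c [ 558.843 -200.302  133.047] n [ 0.184 -0.967 -0.179] theta 1.7510738003105075 yaw dir back [ 0.187 -0.982  0.   ] -79.24397213787394
case y [0.982 0.187 0.   ]
face extents side [410.848 411.446 632.714 634.711] z [ 80.001 206.758 208.114]
hinge back coord 265.03853445885306
scene rim back range [-132.699 -132.34   -62.862   -1.217    2.354] side [412.191 413.658 632.868 633.678] 1109
side rim back range [-133.496 -132.771 -125.154  -13.12    -6.219] side [412.973 413.164 629.941 632.089] 439
```

```bash
cat >> h.py <<'E'
from scipy.spatial.transform import Rotation as R
A=np.radians(-79.24)
BK=np.array([np.cos(A),np.sin(A),0]);SD=np.array([-BK[1],BK[0],0]);UP=np.array([0,0,1.])
HB,HS,HZ=265.04,523.,58.
def rot(psi): # tool z = back cos psi, down sin psi (deg); x toward back/up
    p=np.radians(psi); z=BK*np.cos(p)-UP*np.sin(p); x=BK*np.sin(p)+UP*np.cos(p)
    return np.c_[x,np.cross(z,x),z]
def W(fwd,up,s=0): # hinge frame -> world
    return BK*(HB-fwd)+SD*(HS+s)+UP*(HZ+up)
def lidpt(th,f,h): return np.array([f*np.cos(th)-h*np.sin(th), f*np.sin(th)+h*np.cos(th)])
def hf(P): P=np.asarray(P);return np.array([HB-P@BK,P[2]-HZ,P@SD-HS])
def psi(Rm): 
    z=Rm[:,2];return np.degrees(np.arctan2(-z[2],z@BK))
def go(s,P,Rt):
    r=s["ee_rot"]; dp=r.T@(P-s["tool_pos"]); rv=R.from_matrix(r.T@Rt).as_rotvec(degrees=True)
    print("shift tool mm",dp.round(1),"rotvec",rv.round(2),"|dp|",np.linalg.norm(dp).round(1))
def show(s):
    print("t",round(s["time_s"],2),"tcp",s["tool_pos"].round(1),"hinge f/u/s",hf(s["tool_pos"]).round(1),"psi",psi(s["ee_rot"]).round(1),"j",s["joint_pos"].round(1),"F",s["contact_force"].round(1),"w",round(s["grip_width"],1))
    Rm=s["ee_rot"];h=s["grip_width"]/2
    for nm,sg in(("front",-1),("back",1)):
        t=s["tool_pos"]+14*Rm[:,2]+sg*h*Rm[:,0]; print(nm,"tip inner f/u/s",hf(t).round(1))
E
python3 - <<'E'
from h import *
from cell import manip
s=manip.state();show(s)
go(s,W(110,270),rot(90)); go(s,W(-45,160),rot(90))
d=pickle.load(open("d0.pkl","rb"))
for n in("scene","side"):
    w=cloud(d[n]).reshape(-1,3);w=w[~np.isnan(w[:,0])]
    for nm,c,r in(("vblock",(372,-115),60),("collet",(738,0),45),("square",(773,-140),60)):
        k=(abs(w[:,0]-c[0])<r)&(abs(w[:,1]-c[1])<r)&(w[:,2]>5)
        if k.sum(): print(n,nm,w[k].min(0).round(),w[k].max(0).round())
E
```

```text
t 0.15 tcp [ 152.4 -528.3  252.3] hinge f/u/s [-282.4  194.3 -471.9] psi 90.1 j [-86.2  21.8  74.4  -0.   83.9 -12.3] F [-0.  -0.3 -0.3] w 88.0
front tip inner f/u/s [-238.5  180.3 -476. ]
back tip inner f/u/s [-326.2  180.2 -467.8]
shift tool mm [-347.  -506.3  -75.2] rotvec [-0.01  0.06  5.33] |dp| 618.4
shift tool mm [-192.5 -491.9   34.6] rotvec [-0.01  0.06  5.33] |dp| 529.4
scene vblock [ 343. -142.    7.] [411. -69.  42.]
scene collet [709. -19.   5.] [748.  20.  65.]
scene square [ 741. -150.    5.] [ 812. -127.  121.]
side vblock [ 340. -144.    5.] [432. -55.  54.]
side collet [708. -21.  39.] [748.  19.  63.]
side square [ 741. -152.    5.] [ 812. -126.  120.]
```

Call:
{"method": "jog_arm", "body": {
  "rows": "-0.029 -0.042 -0.02 0 0 0.45 0.088; -0.029 -0.042 -0.02 0 0 0.45 0.088; -0.029 -0.042 -0.02 0 0 0.45 0.088; -0.029 -0.042 -0.015 0 0 0.45 0.088; -0.029 -0.042 0 0 0 0.45 0.088; -0.029 -0.042 0 0 0 0.45 0.088; -0.029 -0.042 0 0 0 0.45 0.088; -0.029 -0.042 0 0 0 0.45 0.088; -0.029 -0.042 0 0 0 0.45 0.088; -0.029 -0.042 0 0 0 0.45 0.088; -0.029 -0.042 0 0 0 0.45 0.088; -0.029 -0.042 0 0 0 0.45 0.088"
}}

```text
time_s: 1.65
tool_pos: [571.5, -59.7, 329.1]
ee_rot: [[0.176, -0.984, -0.001], [-0.984, -0.176, 0.005], [-0.005, 0.0, -1.0]]
contact_force: [-0.2, -2.0, 0.3]
grip_width: 87.7
```

```bash
cat > st.py <<'E'
from h import *
from cell import manip
import sys
s=manip.state();show(s)
if len(sys.argv)>3:
    f,u,p=map(float,sys.argv[1:4]); go(s,W(f,u),rot(p))
E
python3 st.py 110 270 90
```

```text
t 1.65 tcp [571.5 -59.7 329.1] hinge f/u/s [ 99.7 271.1  27.3] psi 90.3 j [-17.9  22.2  61.3   0.2  96.7  62. ] F [-0.2 -2.   0.3] w 87.7
front tip inner f/u/s [143.6 257.3  27.8]
back tip inner f/u/s [ 55.9 256.9  26.8]
shift tool mm [-10.   27.4   1.2] rotvec [ 0.    0.28 -0.62] |dp| 29.2
```

Call:
{"method": "jog_arm", "body": {
  "rows": "0 0.014 0 0 8 0 0.088; 0 0.014 0 0 8 0 0.088; 0 0 0 0 8 0 0.088; 0 0 0 0 8 0 0.088; 0 0 0 0 8 0 0.088; 0 0 0 0 8 0 0.088; 0 0 0 0 4 0 0.088"
}}

```text
time_s: 2.52
tool_pos: [545.3, -61.9, 326.8]
ee_rot: [[0.111, -0.983, 0.146], [-0.588, -0.183, -0.788], [0.801, 0.002, -0.598]]
contact_force: [-0.1, -0.3, -0.0]
grip_width: 88.0
```

```bash
python3 st.py 190 60 40
```

```text
t 2.52 tcp [545.3 -61.9 326.8] hinge f/u/s [102.4 268.8   1.2] psi 36.7 j [  0.7  20.3  80.3 -54.5  75.9  92.7] F [-0.1 -0.3 -0. ] w 88.0
front tip inner f/u/s [117.5 225.2   1.1]
back tip inner f/u/s [ 64.9 295.7   1.1]
shift tool mm [-219.8    1.1   54.7] rotvec [ 0.22 -3.27 -0.04] |dp| 226.5
```

Call:
{"method": "jog_arm", "body": {
  "rows": "-0.044 0 0.011 0 -0.6 0 0.06; -0.044 0 0.011 0 -0.6 0 0.06; -0.044 0 0.011 0 -0.6 0 0.06; -0.044 0 0.011 0 -0.6 0 0.06; -0.044 0 0.011 0 -0.6 0 0.06"
}}

```text
time_s: 3.15
tool_pos: [528.1, 31.0, 114.8]
ee_rot: [[0.115, -0.983, 0.142], [-0.629, -0.183, -0.755], [0.769, -0.002, -0.64]]
contact_force: [1.4, 0.4, 0.1]
grip_width: 59.9
```

```bash
python3 st.py 80 270 90; python3 - <<'E'
from cell import vision
import cv2
c=vision.read_camera("scene");cv2.imwrite("pics/s1.png",c["frame"][:,:,::-1])
E
```

```text
t 3.15 tcp [528.1  31.  114.8] hinge f/u/s [196.9  56.8   1.6] psi 39.8 j [ 10.3  35.8  92.8 -57.2  66.2 121.6] F [1.4 0.4 0.1] w 59.9
front tip inner f/u/s [205.3  24.8   1.7]
back tip inner f/u/s [166.9  70.9   1.5]
shift tool mm [238.6   0.7 -46.6] rotvec [-5.000e-02 -5.023e+01 -2.500e-01] |dp| 243.1
```

View pics/s1.png

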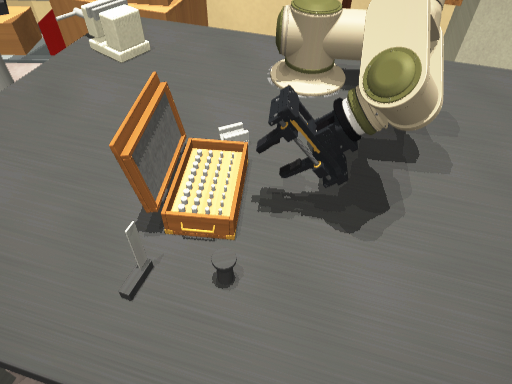

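Call:
{"method": "jog_arm", "body": {
  "rows": "0.06 0 -0.012 0 0 0 0.088; 0.06 0 -0.012 0 0 0 0.088; 0.06 0 -0.012 0 0 0 0.088; 0.06 0 -0.012 0 0 0 0.088; 0 0 0 0 -10 0 0.088; 0 0 0 0 -10 0 0.088; 0 0 0 0 -10 0 0.088; 0 0 0 0 -10 0 0.088; 0 0 0 0 -10 0 0.088"
}}

```text
time_s: 4.32
tool_pos: [548.3, -85.0, 337.5]
ee_rot: [[0.197, -0.98, -0.008], [-0.98, -0.197, 0.019], [-0.02, 0.004, -1.0]]
contact_force: [0.0, -0.1, -0.4]
grip_width: 88.1
```

```bash
python3 st.py -45 215 90
```

```text
t 4.33 tcp [548.3 -85.  337.5] hinge f/u/s [ 79.2 279.5  -0.3] psi 91.1 j [-21.4  20.1  63.2   0.8  97.5  57.3] F [ 0.  -0.1 -0.4] w 88.1
front tip inner f/u/s [123.5 266.3  -0.8]
back tip inner f/u/s [3.540e+01 2.646e+02 2.000e-01]
shift tool mm [125.5   0.8  62. ] rotvec [0.23 1.13 0.6 ] |dp| 139.9
```

Call:
{"method": "jog_arm", "body": {
  "rows": "0.042 0 0.02 0 0.5 0.3 0.088; 0.042 0 0.02 0 0.5 0.3 0.088; 0.042 0 0.02 0 0 0 0.088; 0 0 0 0 0 0 0.088"
}}

```text
time_s: 4.82
tool_pos: [571.5, -214.9, 277.7]
ee_rot: [[0.187, -0.982, -0.0], [-0.982, -0.187, 0.001], [-0.001, -0.0, -1.0]]
contact_force: [-0.4, -0.2, 0.2]
grip_width: 87.6
```

```bash
python3 st.py -45 149 90; python3 - <<'E'
from cell import vision
import cv2
c=vision.read_camera("scene");cv2.imwrite("pics/s2.png",cv2.resize(c["frame"][50:250,50:350,::-1],None,fx=2.5,fy=2.5))
E
```

```text
t 4.83 tcp [ 571.5 -214.9  277.7] hinge f/u/s [-52.8 219.7  -1.7] psi 90.1 j [-31.7  27.3  61.3   0.1  91.5  47.5] F [-0.4 -0.2  0.2] w 87.6
front tip inner f/u/s [ -9.  205.8  -1.7]
back tip inner f/u/s [-96.5 205.6  -1.6]
shift tool mm [-7.7 -1.7 70.7] rotvec [-0.01  0.07  0.03] |dp| 71.2
```

View pics/s2.png

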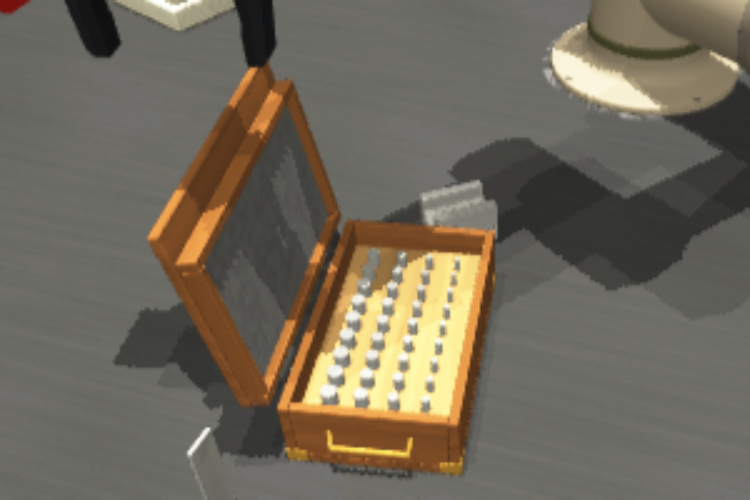

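Call:
{"method": "jog_arm", "body": {
  "rows": "-0.004 -0.001 0.025 0 0 0 0.07; -0.004 0 0.025 0 0 0 0.06; 0 0 0.02 0 0 0 0.06; 0 0 0 0 0 0 0.06"
}}

```text
time_s: 5.38
tool_pos: [571.8, -201.4, 213.9]
ee_rot: [[0.195, -0.981, 0.01], [-0.981, -0.195, -0.003], [0.005, -0.009, -1.0]]
contact_force: [-0.1, -0.4, 0.1]
grip_width: 60.4
```

```bash
python3 st.py -45 149 90; python3 - <<'E'
from cell import vision
import cv2
for n,(a,b,e,f) in {"scene":(50,250,50,350),"side":(150,320,130,400)}.items():
    c=vision.read_camera(n);cv2.imwrite(f"pics/{n}3.png",cv2.resize(c["frame"][a:b,e:f,::-1],None,fx=2.5,fy=2.5))
E
```

```text
t 5.38 tcp [ 571.8 -201.4  213.9] hinge f/u/s [-39.6 155.9   1.1] psi 89.7 j [-30.6  28.8  69.1   0.1  81.5  48.1] F [-0.1 -0.4  0.1] w 60.4
front tip inner f/u/s [ -9.5 141.8   1. ]
back tip inner f/u/s [-69.9 142.1   1.5]
shift tool mm [5.4 1.2 6.9] rotvec [-0.52 -0.29  0.46] |dp| 8.8
```

View pics/scene3.png

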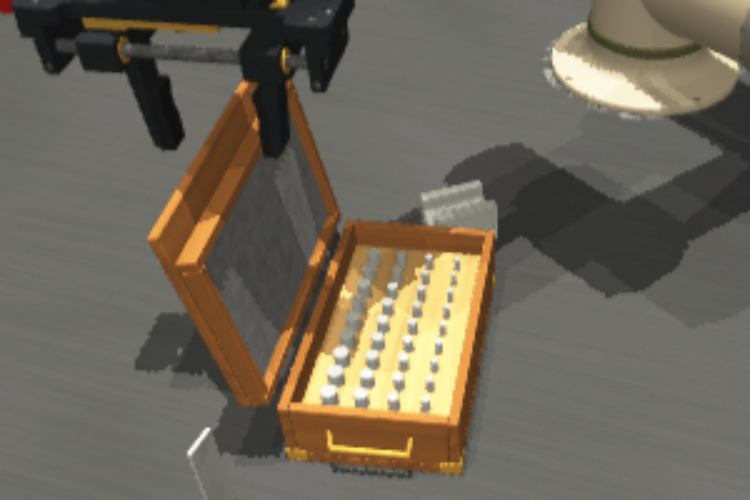

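View pics/side3.png

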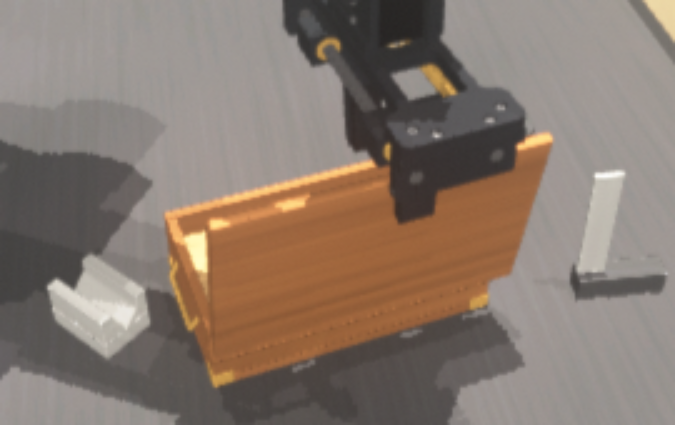

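Call:
{"method": "jog_arm", "body": {
  "rows": "0.002 0 0.004 0 0 0.4 0.04; 0.002 0 0 0 0 0 0.04; 0 0 0 0 0 0 0.04; 0 0 0 0 0 0 0.04"
}}

```text
time_s: 5.98
tool_pos: [573.8, -206.4, 213.9]
ee_rot: [[0.187, -0.982, 0.016], [-0.982, -0.187, -0.007], [0.01, -0.015, -1.0]]
contact_force: [-0.6, -0.1, 0.4]
grip_width: 40.1
```

```bash
python3 st.py -30 152 88
```

```text
t 5.97 tcp [ 573.8 -206.4  213.9] hinge f/u/s [-44.9 155.9   2.2] psi 89.4 j [-30.9  29.   68.8   0.1  81.2  48.2] F [-0.6 -0.1  0.4] w 40.1
front tip inner f/u/s [-25.  141.7   2.4]
back tip inner f/u/s [-65.  142.1   2.4]
shift tool mm [-14.9   2.3   3.7] rotvec [-0.85  1.43  0.02] |dp| 15.5
```

Call:
{"method": "jog_arm", "body": {
  "rows": "-0.004 0.001 0.003 -0.4 0 0 0.04; -0.004 0.001 0.003 -0.4 0.3 0 0.04; -0.004 0 0.002 0 0.5 0 0.04; -0.004 0 0.002 0 0.5 0 0.04"
}}

```text
time_s: 6.48
tool_pos: [568.7, -190.4, 202.9]
ee_rot: [[0.187, -0.982, 0.006], [-0.982, -0.187, -0.034], [0.034, 0.0, -0.999]]
contact_force: [0.0, -1.2, 1.5]
grip_width: 40.3
```

```bash
python3 st.py 47 146 70
```

```text
t 6.47 tcp [ 568.7 -190.4  202.9] hinge f/u/s [-2.820e+01  1.449e+02  1.000e-01] psi 88.0 j [-29.2  28.6  71.5  -1.6  78.6  50.3] F [ 0.  -1.2  1.5] w 40.3
front tip inner f/u/s [-8.500e+00  1.303e+02  1.000e-01]
back tip inner f/u/s [-4.880e+01  1.317e+02  1.000e-01]
shift tool mm [-75.1   0.1  -3.6] rotvec [1.000e-02 1.802e+01 2.000e-02] |dp| 75.2
```

Call:
{"method": "jog_arm", "body": {
  "rows": "-0.005 0 -0.002 0 1.5 0 0.04; -0.006 0 -0.002 0 1.5 0 0.04; -0.006 0 -0.0015 0 1.5 0 0.04; -0.006 0 -0.001 0 1.5 0 0.04; -0.006 0 -0.001 0 1.5 0 0.04; -0.006 0 -0.001 0 1.5 0 0.04"
}}

```text
time_s: 7.22
tool_pos: [561.4, -152.8, 208.2]
ee_rot: [[0.184, -0.982, 0.038], [-0.962, -0.187, -0.198], [0.201, -0.0, -0.979]]
contact_force: [-0.4, -0.9, -0.9]
grip_width: 40.1
```

```bash
cat > lid.py <<'E'
from h import *
from cell import vision
# fit lid outer face from side camera near given angle guesses
def lidangle(c=None):
    c=c or vision.read_camera("side");w=cloud(c).reshape(-1,3);w=w[~np.isnan(w[:,0])]
    f=HB-w@BK;u=w[:,2]-HZ;s=w@SD-HS
    k=(abs(s)<108)&(abs(s)>50)&(u>30)
    f,u=f[k],u[k]
    r2=f*f+u*u; k=(r2>60**2)&(r2<150**2)
    th=np.arctan2(u[k],f[k])-np.arcsin(22/np.sqrt(r2[k]))
    h,e=np.histogram(th,bins=np.arange(-.1,2,.01)); i=h.argmax()
    m=abs(th-e[i])<.03
    return np.median(th[m]),h[i]
if __name__=="__main__":
    print("lid",lidangle())
E
python3 st.py 47 146 70; python3 - <<'E'
from lid import *
d=pickle.load(open("d0.pkl","rb"));print("initial",lidangle(d["side"]))
c=vision.read_camera("side");print(lidangle(c));cv2.imwrite("pics/side4.png",c["frame"][:,:,::-1])
E
```

```text
t 7.22 tcp [ 561.4 -152.8  208.2] hinge f/u/s [ 10.1 150.2   0. ] psi 78.4 j [-22.9  25.3  77.1 -10.2  71.3  59. ] F [-0.4 -0.9 -0.9] w 40.1
front tip inner f/u/s [ 26.9 132.5  -0. ]
back tip inner f/u/s [-12.4 140.6   0. ]
shift tool mm [-37.   -0.   -3.3] rotvec [-0.02  8.38  0.04] |dp| 37.2
initial (np.float64(1.7513276101090884), np.int64(1131))
(np.float64(1.480566231069455), np.int64(1142))
```

View pics/side4.png

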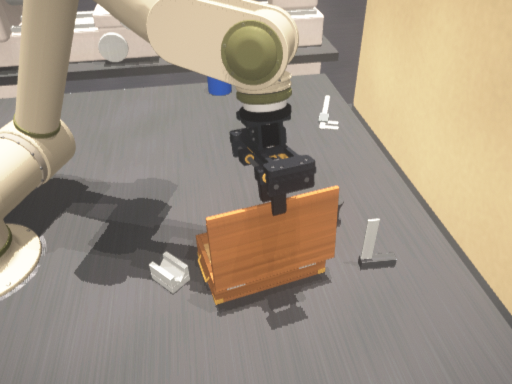

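Call:
{"method": "jog_arm", "body": {
  "rows": "-0.006 0 -0.001 0 1.5 0 0.04; -0.006 0 -0.001 0 1.5 0 0.04; -0.006 0 -0.001 0 1.5 0 0.04; -0.005 0 -0.001 0 1.3 0 0.04; -0.004 0 -0.001 0 1 0 0.04; -0.003 0 -0.001 0 0.8 0 0.04"
}}

```text
time_s: 8.02
tool_pos: [555.1, -119.6, 205.9]
ee_rot: [[0.177, -0.982, 0.064], [-0.924, -0.188, -0.332], [0.338, -0.0, -0.941]]
contact_force: [0.1, 0.0, -0.2]
grip_width: 39.9
```

```bash
python3 st.py 47 146 70; python3 lid.py
```

```text
t 8.03 tcp [ 555.1 -119.6  205.9] hinge f/u/s [ 43.9 147.9   0. ] psi 70.3 j [-16.9  24.   81.5 -19.1  66.2  68.7] F [ 0.1  0.  -0.2] w 39.9
front tip inner f/u/s [ 58. 128.  -0.]
back tip inner f/u/s [ 20.4 141.5   0. ]
shift tool mm [-3.5 -0.   0.7] rotvec [-0.04  0.25  0.09] |dp| 3.6
lid (np.float64(1.259422814372373), np.int64(1116))
```

Call:
{"method": "jog_arm", "body": {
  "rows": "0 0 0 0 0 0 0.04; 0 0 0 0 0 0 0.04"
}}

```text
time_s: 8.32
tool_pos: [555.0, -119.2, 205.9]
ee_rot: [[0.178, -0.982, 0.064], [-0.924, -0.189, -0.332], [0.338, -0.0, -0.941]]
contact_force: [0.8, 0.3, -0.1]
grip_width: 39.9
```

```bash
python3 st.py; python3 lid.py
```

```text
t 8.32 tcp [ 555.  -119.2  205.9] hinge f/u/s [ 44.3 147.9   0. ] psi 70.2 j [-16.9  23.9  81.5 -19.1  66.2  68.7] F [ 0.8  0.3 -0.1] w 39.9
front tip inner f/u/s [ 58.3 128.    0. ]
back tip inner f/u/s [2.070e+01 1.415e+02 1.000e-01]
lid (np.float64(1.2178153354513062), np.int64(1118))
```

Call:
{"method": "jog_arm", "body": {
  "rows": "0 0 0 0 0 0 0.04; 0 0 0 0 0 0 0.04; 0 0 0 0 0 0 0.04; 0 0 0 0 0 0 0.04; 0 0 0 0 0 0 0.04"
}}

```text
time_s: 9.0
tool_pos: [555.1, -119.7, 205.9]
ee_rot: [[0.177, -0.982, 0.064], [-0.924, -0.188, -0.332], [0.338, -0.0, -0.941]]
contact_force: [0.1, 0.9, 1.0]
grip_width: 39.9
```

```bash
python3 st.py; python3 lid.py
```

```text
t 9.0 tcp [ 555.1 -119.7  205.9] hinge f/u/s [ 43.8 147.9  -0. ] psi 70.2 j [-16.9  24.   81.5 -19.1  66.3  68.7] F [0.1 0.9 1. ] w 39.9
front tip inner f/u/s [ 57.8 128.   -0. ]
back tip inner f/u/s [ 20.3 141.5   0. ]
lid (np.float64(1.0666587011291573), np.int64(1124))
```

Call:
{"method": "jog_arm", "body": {
  "rows": "0 0 0 0 0 0 0.04; 0 0 0 0 0 0 0.04; 0 0 0 0 0 0 0.04; 0 0 0 0 0 0 0.04"
}}

```text
time_s: 9.55
tool_pos: [555.1, -119.5, 205.8]
ee_rot: [[0.177, -0.982, 0.064], [-0.924, -0.188, -0.332], [0.338, -0.0, -0.941]]
contact_force: [-0.5, 0.4, 0.6]
grip_width: 39.9
```

```bash
python3 st.py; python3 lid.py
```

```text
t 9.55 tcp [ 555.1 -119.5  205.8] hinge f/u/s [ 44.  147.8  -0. ] psi 70.3 j [-16.9  24.   81.5 -19.1  66.3  68.7] F [-0.5  0.4  0.6] w 39.9
front tip inner f/u/s [ 58.  127.9  -0. ]
back tip inner f/u/s [ 20.5 141.4   0. ]
lid (np.float64(1.0488675051505647), np.int64(1047))
```

```bash
cat > plan.py <<'E'
from h import *
from cell import manip
import sys
s=manip.state();show(s)
ins=13;w=40
def pose(th):
    ps=40+30*max(th,0)/1.05
    e=lidpt(th,155,14);Rm=rot(ps);return W(*e)+(ins-14)*Rm[:,2]+w/2*Rm[:,0],Rm
th0,th1,n=float(sys.argv[1]),float(sys.argv[2]),int(sys.argv[3])
P,Rm=pose(th0);print("now->start");go(s,P,Rm)
P0,R0=s["tool_pos"],s["ee_rot"]
for k in range(1,n+1):
    a=k/n
    th=th0+(th1-th0)*a
    P,Rm=pose(th)
    dp=R0.T@(P-P0);rv=R.from_matrix(R0.T@Rm).as_rotvec(degrees=True)
    print(round(th,3),(dp/1000).round(4),rv.round(2));P0,R0=P,Rm
E
python3 plan.py 1.02 0.72 10
```

```text
t 9.6 tcp [ 555.  -119.6  205.8] hinge f/u/s [ 44.  147.8  -0. ] psi 70.3 j [-16.9  24.   81.5 -19.1  66.3  68.7] F [ 0.1  0.6 -0.3] w 40.1
front tip inner f/u/s [ 58.1 127.9  -0. ]
back tip inner f/u/s [ 20.4 141.4  -0. ]
now->start
shift tool mm [-6.6 -0.  -2. ] rotvec [-0.03  1.12  0.07] |dp| 6.9
0.99 [-0.0113 -0.     -0.0017] [-0.03  1.98  0.07]
0.96 [-0.0046  0.      0.0003] [0.   0.86 0.  ]
0.93 [-0.0046  0.      0.0004] [0.   0.86 0.  ]
0.9 [-0.0046 -0.      0.0004] [ 0.    0.86 -0.  ]
0.87 [-0.0046  0.      0.0005] [-0.    0.86 -0.  ]
0.84 [-0.0046  0.      0.0006] [-0.    0.86  0.  ]
0.81 [-0.0046 -0.      0.0006] [-0.    0.86  0.  ]
0.78 [-0.0046 -0.      0.0007] [ 0.    0.86 -0.  ]
0.75 [-0.0046  0.      0.0008] [-0.    0.86  0.  ]
0.72 [-0.0045  0.      0.0008] [0.   0.86 0.  ]
```

Call:
{"method": "jog_arm", "body": {
  "rows": "-0.003 0 -0.001 0 0.6 0 0.04; -0.004 0 -0.0007 0 0.8 0 0.04; -0.0045 0 0 0 0.8 0 0.04; -0.0045 0 0.0004 0 0.85 0 0.04; -0.0045 0 0.0004 0 0.85 0 0.04; -0.0045 0 0.0005 0 0.85 0 0.04; -0.0045 0 0.0006 0 0.85 0 0.04; -0.0045 0 0.0006 0 0.85 0 0.04"
}}

```text
time_s: 10.6
tool_pos: [548.8, -86.9, 191.1]
ee_rot: [[0.168, -0.982, 0.085], [-0.878, -0.188, -0.44], [0.448, -0.0, -0.894]]
contact_force: [-0.5, 0.1, 0.1]
grip_width: 40.0
```

```bash
python3 lid.py; python3 plan.py 0.8 0.5 10
```

```text
lid (np.float64(0.8111139179223563), np.int64(1014))
t 10.65 tcp [548.5 -86.3 190.6] hinge f/u/s [ 77.8 132.6  -0.2] psi 63.4 j [-10.9  24.4  85.8 -28.   62.3  79.8] F [ 0.5  1.5 -1.2] w 40.0
front tip inner f/u/s [ 89.4 111.1  -0.3]
back tip inner f/u/s [ 53.7 129.   -0.2]
now->start
shift tool mm [-3.2 -0.2  0.2] rotvec [-0.03  0.51  0.12] |dp| 3.2
0.77 [-0.0078 -0.0003  0.001 ] [-0.03  1.37  0.12]
0.74 [-0.0046  0.      0.0008] [0.   0.86 0.  ]
0.71 [-0.0045  0.      0.0009] [-0.    0.86 -0.  ]
0.68 [-0.0045 -0.      0.0009] [-0.    0.86 -0.  ]
0.65 [-0.0045  0.      0.001 ] [-0.    0.86  0.  ]
0.62 [-0.0045 -0.      0.0011] [0.   0.86 0.  ]
0.59 [-0.0045 -0.      0.0011] [-0.    0.86  0.  ]
0.56 [-0.0044  0.      0.0012] [ 0.    0.86 -0.  ]
0.53 [-0.0044  0.      0.0013] [-0.    0.86 -0.  ]
0.5 [-0.0044 -0.      0.0013] [0.   0.86 0.  ]
```

Call:
{"method": "jog_arm", "body": {
  "rows": "0 0 0 0 0 0 0.04; 0 0 0 0 0 0 0.04; -0.004 0 0.0008 0 0.85 0 0.04; -0.0045 0 0.0008 0 0.85 0 0.04; -0.0045 0 0.0009 0 0.85 0 0.04; -0.0045 0 0.001 0 0.85 0 0.04; -0.0045 0 0.001 0 0.85 0 0.04; -0.0045 0 0.0011 0 0.85 0 0.04; -0.0045 0 0.0011 0 0.85 0 0.04; -0.0045 0 0.0012 0 0.85 0 0.04; 0 0 0 0 0 0 0.04"
}}

```text
time_s: 12.02
tool_pos: [543.2, -57.8, 164.0]
ee_rot: [[0.157, -0.982, 0.105], [-0.815, -0.189, -0.548], [0.558, 0.001, -0.83]]
contact_force: [-0.8, 0.7, 0.7]
grip_width: 39.9
```

```bash
python3 lid.py; python3 plan.py 0.55 0.25 10
```

```text
lid (np.float64(0.546217945031191), np.int64(938))
t 12.07 tcp [543.2 -57.9 164.1] hinge f/u/s [106.7 106.1  -0.2] psi 56.1 j [ -5.1  26.8  89.8 -38.5  59.4  93. ] F [-1.1  0.7 -0.6] w 40.1
front tip inner f/u/s [115.6  83.3  -0.2]
back tip inner f/u/s [ 8.220e+01  1.057e+02 -1.000e-01]
now->start
shift tool mm [-2.4 -0.2 -0.3] rotvec [-0.07  0.4   0.13] |dp| 2.4
0.52 [-0.0068 -0.0002  0.001 ] [-0.07  1.26  0.13]
0.49 [-0.0044  0.      0.0014] [ 0.    0.86 -0.  ]
0.46 [-0.0044  0.      0.0014] [-0.    0.86  0.  ]
0.43 [-0.0043 -0.      0.0015] [ 0.    0.86 -0.  ]
0.4 [-0.0043 -0.      0.0016] [0.   0.86 0.  ]
0.37 [-0.0043  0.      0.0016] [-0.    0.86 -0.  ]
0.34 [-0.0042  0.      0.0017] [0.   0.86 0.  ]
0.31 [-0.0042 -0.      0.0017] [-0.    0.86  0.  ]
0.28 [-0.0042  0.      0.0018] [ 0.    0.86 -0.  ]
0.25 [-0.0042 -0.      0.0019] [-0.    0.86  0.  ]
```

Call:
{"method": "jog_arm", "body": {
  "rows": "-0.004 0 0.0012 0 0.85 0 0.04; -0.0044 0 0.0014 0 0.85 0 0.04; -0.0044 0 0.0014 0 0.85 0 0.04; -0.0043 0 0.0015 0 0.85 0 0.04; -0.0043 0 0.0016 0 0.85 0 0.04; -0.0043 0 0.0016 0 0.85 0 0.04; -0.0042 0 0.0017 0 0.85 0 0.04; -0.0042 0 0.0017 0 0.85 0 0.04; -0.0042 0 0.0018 0 0.85 0 0.04; 0 0 0 0 0 0 0.04"
}}

```text
time_s: 13.32
tool_pos: [538.9, -34.9, 127.3]
ee_rot: [[0.141, -0.982, 0.127], [-0.729, -0.189, -0.658], [0.67, -0.0, -0.742]]
contact_force: [-0.3, 1.5, -1.6]
grip_width: 39.8
```

```bash
python3 lid.py; python3 plan.py 0.25 -0.05 10
```

```text
lid (np.float64(0.25932510514062307), np.int64(764))
t 13.38 tcp [539.  -35.  127.5] hinge f/u/s [ 1.30e+02  6.95e+01 -1.00e-01] psi 47.9 j [  0.3  31.5  93.4 -50.7  58.3 108.6] F [ 0.1  1.9 -0.6] w 39.7
front tip inner f/u/s [ 1.353e+02  4.580e+01 -1.000e-01]
back tip inner f/u/s [105.9  72.4  -0. ]
now->start
shift tool mm [-4.2 -0.1  0.6] rotvec [-0.11  0.8   0.09] |dp| 4.3
0.22 [-0.0083 -0.0001  0.0026] [-0.11  1.66  0.09]
0.19 [-0.0041  0.      0.002 ] [-0.    0.86  0.  ]
0.16 [-0.0041  0.      0.0021] [-0.    0.86 -0.  ]
0.13 [-0.004  -0.      0.0021] [ 0.    0.86 -0.  ]
0.1 [-0.004   0.      0.0022] [-0.    0.86  0.  ]
0.07 [-0.0039 -0.      0.0022] [0.   0.86 0.  ]
0.04 [-0.0039 -0.      0.0023] [ 0.    0.86 -0.  ]
0.01 [-0.0039  0.      0.0023] [0.   0.86 0.  ]
-0.02 [-0.0038 -0.      0.0026] [-0.    0.29  0.  ]
-0.05 [-0.0037 -0.      0.0028] [0. 0. 0.]
```

Call:
{"method": "jog_arm", "body": {
  "rows": "-0.004 0 0.0018 0 0.85 0 0.04; -0.0042 0 0.002 0 0.85 0 0.04; -0.0042 0 0.002 0 0.85 0 0.04; -0.004 0 0.0021 0 0.85 0 0.04; -0.004 0 0.0021 0 0.85 0 0.04; 0 0 0 0 0 0 0.04"
}}

```text
time_s: 14.12
tool_pos: [537.5, -27.0, 104.6]
ee_rot: [[0.13, -0.982, 0.138], [-0.675, -0.189, -0.713], [0.727, -0.001, -0.687]]
contact_force: [-0.9, 0.2, -1.1]
grip_width: 40.3
```

```bash
python3 lid.py; python3 plan.py 0.1 -0.05 5;python3 - <<'E'
from cell import vision
import cv2
c=vision.read_camera("scene");cv2.imwrite("pics/s6.png",cv2.resize(c["frame"][50:250,50:350,::-1],None,fx=2.5,fy=2.5))
E
```

```text
lid (np.float64(0.10269211744275433), np.int64(589))
t 14.18 tcp [537.5 -27.1 104.8] hinge f/u/s [138.1  46.8  -0. ] psi 43.4 j [  2.7  34.9  94.9 -57.3  58.7 117.2] F [-0.7  0.5 -1.9] w 39.9
front tip inner f/u/s [141.6  22.7   0. ]
back tip inner f/u/s [114.2  51.7   0. ]
now->start
shift tool mm [-2.8 -0.   0.1] rotvec [-0.12  0.54  0.05] |dp| 2.8
0.07 [-0.0067 -0.      0.0023] [-0.12  1.4   0.05]
0.04 [-0.0039 -0.      0.0023] [ 0.    0.86 -0.  ]
0.01 [-0.0039  0.      0.0023] [0.   0.86 0.  ]
-0.02 [-0.0038 -0.      0.0026] [-0.    0.29  0.  ]
-0.05 [-0.0037 -0.      0.0028] [0. 0. 0.]
```

View pics/s6.png

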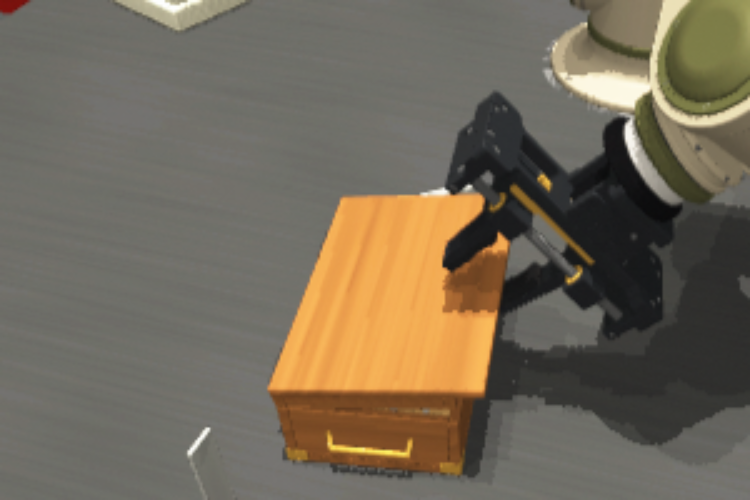

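Call:
{"method": "jog_arm", "body": {
  "rows": "-0.002 0 0.001 0 0 0 0.04; -0.002 0 0.0015 0 0 0 0.04; -0.002 0 0.0015 0 0 0 0.04; -0.002 0 0.0015 0 0 0 0.04; -0.002 0 0.0015 0 0 0 0.04; -0.002 0 0.0015 0 0 0 0.04; -0.002 0 0.0015 0 0 0 0.04; 0 0 0 0 0 0 0.04"
}}

```text
time_s: 15.22
tool_pos: [537.1, -24.7, 87.2]
ee_rot: [[0.128, -0.982, 0.138], [-0.675, -0.188, -0.713], [0.726, -0.002, -0.687]]
contact_force: [0.5, 1.1, -1.5]
grip_width: 39.9
```

```bash
python3 lid.py; python3 st.py
```

```text
lid (np.float64(nan), np.int64(0))
t 15.28 tcp [537.1 -24.7  87.2] hinge f/u/s [140.5  29.2   0. ] psi 43.4 j [  2.9  36.6  95.6 -58.4  57.6 119.7] F [-0.4  1.4 -1.6] w 40.3
front tip inner f/u/s [1.442e+02 5.000e+00 1.000e-01]
back tip inner f/u/s [116.5  34.2   0. ]
  return _methods._mean(a, axis=axis, dtype=dtype,
  ret = ret.dtype.type(ret / rcount)
```

Call:
{"method": "jog_arm", "body": {
  "rows": "-0.002 0 0.001 0 0 0 0.04; -0.002 0 0.001 0 0 0 0.04; -0.002 0 0.001 0 0 0 0.04; -0.002 0 0.001 0 0 0 0.04; 0 0 0 0 0 0 0.04"
}}

```text
time_s: 15.9
tool_pos: [537.0, -22.5, 78.7]
ee_rot: [[0.127, -0.982, 0.139], [-0.675, -0.188, -0.714], [0.727, -0.003, -0.687]]
contact_force: [0.7, -1.0, 0.1]
grip_width: 40.1
```

```bash
sed -i 's/(u>30)/(u>12)/' lid.py; python3 st.py; cat > fin.py <<'E'
from lid import *
d0=pickle.load(open("d0.pkl","rb"))
for n in("side","scene"):
    c=vision.read_camera(n);w=cloud(c).reshape(-1,3);w=w[~np.isnan(w[:,0])]
    f=HB-w@BK;u=w[:,2]-HZ;s=w@SD-HS
    k=(abs(s)<105)&(abs(s)>50)&(f>15)&(f<145)&(u>10)&(u<60)
    p=np.polyfit(f[k],u[k],1);r=abs(u[k]-np.polyval(p,f[k]))<2;p=np.polyfit(f[k][r],u[k][r],1);print(n,"lid slope",p,r.sum())
    for nm,cc,rr in(("vblock",(376,-106),48),("collet",(728,0),40),("square",(776,-139),45)):
        o=[]
        for cam in(d0[n],c):
            q=cloud(cam).reshape(-1,3);q=q[~np.isnan(q[:,0])]
            k=(abs(q[:,0]-cc[0])<rr)&(abs(q[:,1]-cc[1])<rr)&(q[:,2]>8)&(q[:,2]<130);o.append(np.r_[q[k].mean(0),k.sum()] if k.any() else None)
        print(n,nm,*[None if x is None else x.round(1) for x in o])
    cv2.imwrite(f"pics/{n}_fin{__import__('time').time():.0f}.png",c["frame"][:,:,::-1])
E
python3 fin.py
```

```text
t 15.9 tcp [537.  -22.5  78.7] hinge f/u/s [142.7  20.7   0.4] psi 43.4 j [  3.2  37.5  95.8 -59.   57.2 121.1] F [ 0.7 -1.   0.1] w 40.1
front tip inner f/u/s [146.3  -3.5   0.4]
back tip inner f/u/s [118.7  25.6   0.4]
side lid slope [8.71537263e-05 2.07184410e+01] 2626
side vblock [ 377.4 -111.2   27.2  911. ] [ 377.5 -111.2   27.2  910. ]
side collet [726.3  -1.8  59.5 211. ] [725.7  -5.8  45.9 393. ]
side square [ 763.4 -140.1   47.9  819. ] [ 763.1 -140.    48.   815. ]
scene lid slope [5.98782745e-04 2.19777259e+01] 2487
scene vblock [ 377.  -104.1   32.6  471. ] [ 370.6 -121.8   37.    97. ]
scene collet [732.2   2.1  51.7 643. ] [732.2   2.1  51.8 643. ]
scene square [ 769.1 -136.3   44.8 1045. ] [ 769.  -136.3   45.2 1043. ]
```

Call:
{"method": "jog_arm", "body": {
  "rows": "0 0 -0.008 0 0 0 0.04; 0 0 -0.015 0 0 0 0.04; 0 0 -0.02 0 0 0 0.04; 0 0 -0.025 0 0 0 0.04; 0 0 -0.025 0 0 0 0.04; 0 0 -0.025 0 0 0 0.04; 0 0 0 0 0 0 0.04; 0 0 0 0 0 0 0.04; 0 0 0 0 0 0 0.04"
}}

```text
time_s: 17.12
tool_pos: [518.9, 67.6, 165.8]
ee_rot: [[0.127, -0.982, 0.141], [-0.676, -0.19, -0.712], [0.726, -0.005, -0.688]]
contact_force: [-0.7, 0.2, -0.0]
grip_width: 40.2
```

```bash
python3 st.py; python3 fin.py; ls pics
```

```text
t 17.12 tcp [518.9  67.6 165.8] hinge f/u/s [234.6 107.8  -0.6] psi 43.5 j [ 13.3  30.6  89.2 -49.9  71.4 114.2] F [-0.7  0.2 -0. ] w 40.2
front tip inner f/u/s [238.3  83.6  -0.5]
back tip inner f/u/s [210.6 112.7  -0.5]
side lid slope [6.25747235e-04 2.06556710e+01] 2627
side vblock [ 377.4 -111.2   27.2  911. ] [ 377.6 -111.2   27.2  913. ]
side collet [726.3  -1.8  59.5 211. ] [725.7  -5.7  45.7 393. ]
side square [ 763.4 -140.1   47.9  819. ] [ 763.1 -140.    48.   815. ]
scene lid slope [1.73685647e-03 2.18981881e+01] 2661
scene vblock [ 377.  -104.1   32.6  471. ] [ 363.9 -108.5   35.6  204. ]
scene collet [732.2   2.1  51.7 643. ] [732.2   2.1  52.  639. ]
scene square [ 769.1 -136.3   44.8 1045. ] [ 769.1 -136.3   45.1 1048. ]
s1.png
s2.png
s6.png
scene0.png
scene3.png
scene_fin1796588250.png
scene_fin1796588282.png
side0.png
side3.png
side4.png
side_fin1796588249.png
side_fin1796588281.png
wrist0.png
```

View pics/scene_fin1796588282.png

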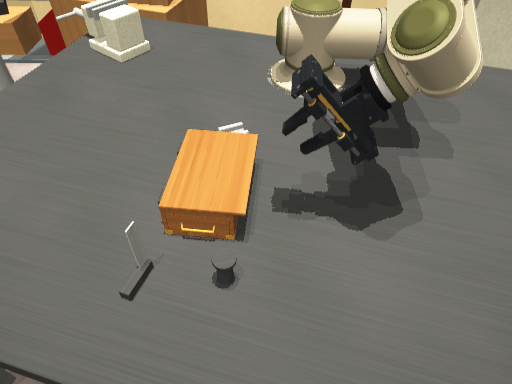

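```bash
python3 -c "
from cell import manip
print(manip.sign_off())"
```

```text
the job is handed in; nothing more can be done
None
```

The lid is shut and the job is handed in, at about 17 s of the 54 s allowed. The hand-in gives no verdict.

**Tip:** I held the gripper open with one finger behind the lid's top edge and one in front. The back finger tipped the lid to about 1.26 rad, and it fell clear at roughly 0.14–0.2 rad/s.

**Catch:** The front finger caught it under the ledge at 1.05 rad.

**Lower:** I lowered it on that finger at about 0.24 rad/s, slower near the end, then backed the gripper away.

**Last checks:**
- **Lid:** the slope measured 0.001–0.002 rad in both cameras, against a limit of 0.02. The last picture shows the lid closed, with the gripper clear in front of the case near pixel (330, 120).
- **Square and collet:** in the views where each is unobstructed, they are within about 0.3 mm of where they started.
- **V-block:** it is unchanged in the side view, to about 0.2 mm. In the scene view its average shifted, because the shut lid now hides part of it there.
- **Collet in the side view:** its average also shifted there, because the open lid had hidden part of it before.
- **Contact force:** force readings during the catch were about 1–2 N, near the noise. I judged contact mainly from the lid angle following the finger, not from force.

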